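# Roll the leg blank onto the scribed line

### The job

Two turned wooden pieces lie on the marking-out board, one on each side of the scribed line. Push sideways on the top of the thick leg blank with your fingertips so that it rolls across the board and comes to rest lying along the line, its centre over the line, then leave it alone. Touch it only from above, at its top; do not lift or pinch it, and leave the thin dowel, the jar and the mallet where they are.

Things in the scene. Friction and masses are not known exactly. Their poses are not given: they have to be found in the camera images.
- board: Marking-out board, pale plywood, fixed to the bench: 220 mm along its x, 340 mm along its y, 18 mm thick, with a batten 18 mm wide and 12 mm high along each y end. Origin at the centre of its underside, on the bench top (z = 0); z up. The scribed dark line crosses its middle along its x axis.
- line (a point): Middle of the scribed line, on the board's upper face (18 mm above the bench). The dark line is 4 mm wide and runs 218 mm along this frame's x; y points across the line, the way the pieces roll; z up.
- blank: The thick leg blank to roll: lying wooden cylinder, 56 mm thick, 150 mm long, 0.17 to 0.34 kg, a tenon (24 mm thick, 25 mm long) on its +x end. Origin at the barrel's centre, 28 mm above the board's face; x along it; y, z turn as it rolls. It starts near parallel to the line, on either side, 58 to 88 mm off. It rolls without slip, stays where left; its top travels twice as far as its axis.
- dowel: Thin wooden dowel lying on the board on the other side of the line, to be left alone: 26 mm in diameter, 150 mm long. Origin at its centre; x along it; y and z turn if it rolls.
- jar: Closed glass jar standing on the bench beside one batten of the board, to be left alone: 72 mm in diameter, 90 mm high. Origin at the centre of its underside.
- mallet: Wooden carver's mallet lying on the bench beside the other batten, to be left alone: head 75 x 50 x 60 mm (60 high) centred 60 mm along its +x, handle 26 mm thick reaching 108 mm along its -x. Origin on the bench under the handle's line.
Things that resemble listed ones, but are neither listed nor needed, are in the scene too. Leave any red or white look-alike of the blank alone.

How it is judged:
On the way:
1. the fingers touch the thick blank from above (contact force between the fingers and blank above 0.3 N and height (world z) of the grasp point above 0.076 m), for 0.1 s.
At the end, for the whole second after the job is handed in: The thick blank lies at rest on the board, untouched, its centre within 8 mm of the scribed line and within 45 mm of the line's middle lengthwise, its axis within 0.15 rad of the line; the dowel has moved less than 15 mm, the jar and mallet less than 20 mm (y of blank in the frame of line between -0.008 and 0.008 m and x of blank in the frame of line between -0.045 and 0.045 m and angle between the x axis of blank and the x axis of line, either way round below 0.15 rad and height (world z) of blank between 0.042 and 0.05 m and linear speed of blank below 0.01 m/s and contact force between the fingers and blank below 0.05 N and distance of dowel from where it was at the start of the episode below 0.015 m and distance of each of jar, mallet from where it was at the start of the episode below 0.02 m).
It fails at once if the thick blank is lifted more than 10 mm off the board (height (world z) of blank above 0.056 m).
It fails at once if the fingers touch the thick blank low at its side (grasp point no higher than about its top, 76 mm above the bench) instead of on top (contact force between the fingers and blank above 0.5 N and height (world z) of the grasp point below 0.076 m).
It fails at once if dowel disturbed (distance of dowel from where it was at the start of the episode above 0.015 m).
It fails at once if jar disturbed (distance of jar from where it was at the start of the episode above 0.02 m).
It fails at once if mallet disturbed (distance of mallet from where it was at the start of the episode above 0.02 m).
It also fails if it takes over 48 s, if anything falls off the work surface, if the arm or the gripper's body presses on something with over 40 N, if the wrist force passes 120 N, or if a joint passes its speed limit or range.

### The arm

A 7-joint arm with a two-finger parallel gripper is mounted at the origin on the work surface. World frame = base frame: x ahead of the robot, y to its left, z up, the work surface at z = 0. Lengths are in m, angles in rad, forces in N, time in s.
With the tool pointing down it reaches from about 0.4 to 0.85 m from the base axis. Payload 4.5 kg.
Tool frame: the origin (TCP) lies midway between the tips of the shut fingers; the grasp point (between the pads) lies 19 mm behind it; z points along the fingers, y is the line along which they close (so a half turn about z gives the same grasp; the last joint's range is limited). The gripper opens to 85 mm and grips with 20 to 120 N. Pads are 22 mm wide; open, the fingers measure 114 mm over their backs; the gripper's body (76 mm by 85 mm) begins 54 mm behind the grasp point. The pads swing forward as they close: fully open they stand 13 mm farther back than shut.
Start: joints at [-1.301, 0.689, -0.195, 1.565, 0.157, 0.902, -0.215], TCP at [0.146, 0.608, 0.231] pointing down, gripper open.
Joint ranges: [-3.01, 3.01], [-0.46, 2.08], [-1.47, 1.51], [0.13, 2.56], [-1, 4.14], [0.04, 2.09], [-2.66, 2.66]. Speed limits (rad/s): [2.57, 2.57, 3.14, 3.14, 3.14, 3.14, 3.14].

### API

Orientations are given as a rotation vector (axis times angle).
In Python, from rig import robot gives the robot as it stands.
- The arm moves only by the tool drive_tool, never from a script. Its argument "steps" is a list of rows, each a list of 6 numbers: the shift along the world's x, y, z each as a share of 20 mm, from -1 to 1, then the turn, a rotation vector about the world's x, y, z each as a share of 4 degrees, from -1 to 1. A call has 1 to 20 rows; each row shifts and turns the commanded pose from where the row before left it; what a row does not reach is not made up. A row lasts 1/12 s, in which the tool goes at most 41.7 mm and 7.16 degrees, less where a joint would pass 70% of its speed; a pose out of reach is approached as far as the arm can. A call with a number of a shift or a turn outside -1 to 1 is refused whole. A call with a gripper value outside its range is refused whole. "hand" is the opening, from -1 (shut) to 1 (fully open), set as the call begins (left out, the last holds). The fingers move at their own pace and stop on an object; "squeeze" is the grip in N (left out, the last holds). Time passes only in rows, so rows that do not move let the fingers close. It gives the time, the measured TCP pose, the force, the opening and the grip force at its end, in the units of the state.
- robot.state(): the state, without advancing time (a new reading comes with each control period).
- robot.read_camera(name): name is "scene" or "top" or "wrist"; returns a dict with "pixels" (480x640x3 uint8, blue, green, red), "K" (3x3 intrinsics, pixels), "R" (3x3) and "t" (3): a world point X has camera coordinates R X + t. Camera axes: x right, y down, z forward; pixel columns grow to the right and rows downward; lengths in m; the calibration is good to about 2 mm. A picture is of the moment at which its call begins. There is no depth.
- robot.sign_off(): hands the job in; it is judged then, once.
The state is a dict: "t": time; "joints": joint angles; "qvel": joint speeds; "joint_efforts": joint torques, N m; "tcp_pos": TCP position; "tcp_rot": TCP orientation; "force": force on the tool from outside, world axes, zero at the start; "ft_torque": the same for the moment, N m; "gripper_width": opening from 0.0 (shut) to 1.0 (fully open); "gripper_force": force on a finger pad.
Only numpy, scipy, OpenCV 4.12 (cv2) and the standard library are available. Lean on these libraries where they do the work, as an engineer would, in place of code of your own. Each camera call takes 0.05 s, during which the arm holds its last target. There are 200 camera calls.

## Working session

There is one attempt and no reset: what is moved stays moved. The work goes in short steps, Python scripts to look and compute and a tool call to move; the robot and the scene stay as the last step left them, time stands still between calls to the robot, and variables do not carry over. Pictures are saved under pics/ and viewed, at most 10 in all, crops included, and the job is handed in when it is done.

Besides the shell and the picture viewer there is one more tool, called as name([rows], argument=value, ...), one row to a line, values as JSON. drive_tool: Moves the arm, as the interface text tells. Shift numbers are shares of 20 mm and turn numbers shares of 4 degrees, none past 1 either way. Its arguments: {"type":"object","properties":{"steps":{"type":"array"},"hand":{"type":"number"},"squeeze":{"type":"number"}},"required":["steps"]}

```bash
mkdir -p pics; python3 - <<'E'
from rig import robot
import cv2,numpy as np,pickle
d={}
for n in("top","scene"):
    c=robot.read_camera(n);d[n]=c;cv2.imwrite(f"pics/{n}0.png",c["pixels"])
    print(n,c["K"].round(1).tolist(),(-c["R"].T@c["t"]).round(3))
pickle.dump(d,open("d.pkl","wb"))
s=robot.state();print(s["t"],s["tcp_pos"],s["tcp_rot"],s["force"],s["gripper_width"])
E
```

```text
top [[445.1, 0.0, 321.7], [0.0, 445.1, 235.2], [0.0, 0.0, 1.0]] [0.471 0.027 0.962]
scene [[524.2, 0.0, 320.2], [0.0, 524.2, 240.6], [0.0, 0.0, 1.0]] [0.943 0.301 0.86 ]
0.1 [0.14593029 0.60712884 0.23055493] [-3.69374623e-01 -3.11975436e+00  2.58244003e-03] [0.43792513 0.42626452 0.45070291] 0.9979841486291914
```

View pics/top0.png

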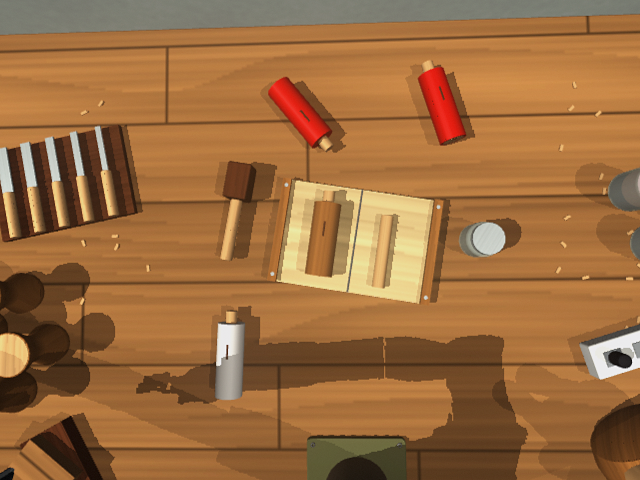

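View pics/scene0.png

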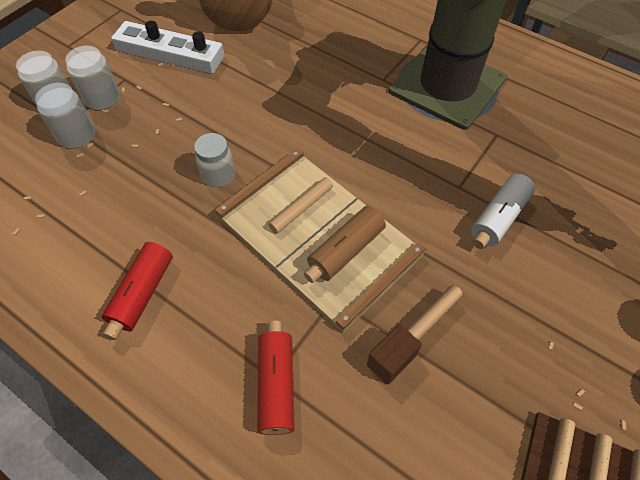

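Top view: the brown blank lies at about (322,233) on the board, with its tenon up at (329,196). The scribed line runs (362,190)-(348,291) and the dowel is at (383,251). The things that could be mistaken for the blank are the red ones at (300,113) and (442,103), the white one at (229,358) and the thin dowel. I choose the brown barrel on the board, and will measure it and check it in a crop.

```bash
cat >m.py <<'E'
import cv2,numpy as np
def ray(c,uv,z):
    uv=np.atleast_2d(uv).astype(float);o=-c["R"].T@c["t"]
    d=(c["R"].T@np.linalg.inv(c["K"])@np.c_[uv,np.ones(len(uv))].T).T
    return o+d*((z-o[2])/d[:,2])[:,None]
def masks(c):
    """brown pieces (blank, dowel) and the dark line on the board, top view"""
    im=c["pixels"];h=cv2.cvtColor(im,cv2.COLOR_BGR2HSV)
    pale=((h[...,1]<150)&(h[...,2]>150)).astype(np.uint8)*255
    roi=np.zeros_like(pale);poly=np.array([[296,183],[432,202],[417,300],[281,280]])
    cv2.fillPoly(roi,[poly],255)
    return cv2.bitwise_and(roi,cv2.bitwise_not(pale)),h,roi
E
python3 - <<'E'
import pickle,cv2,numpy as np
from m import *
c=pickle.load(open("d.pkl","rb"))["top"]
m,h,roi=masks(c)
n,l,st,ce=cv2.connectedComponentsWithStats(m)
for i in range(1,n):
    if st[i,4]>60: print(i,st[i],ce[i].round(1))
for p in [(322,233),(310,233),(333,233),(340,240),(383,251),(355,240),(300,230),(375,215),(329,196)]: print(p,h[p[1],p[0]])
a=cv2.resize(c["pixels"][170:310,265:455],None,fx=4,fy=4,interpolation=cv2.INTER_NEAREST)
cv2.imwrite("pics/crop.png",a)
E
```

```text
1 [ 305  191   49   86 2110] [323.9 236.9]
3 [347 192  16  99 147] [354.5 240.5]
7 [383 217  14  71 106] [388.8 249. ]
(322, 233) [ 13 171 125]
(310, 233) [ 17 140 171]
(333, 233) [ 14 169 125]
(340, 240) [ 19 118 175]
(383, 251) [ 18 128 234]
(355, 240) [ 25  46 121]
(300, 230) [ 29  77 236]
(375, 215) [ 20 110 230]
(329, 196) [ 17 129 231]
```

View pics/crop.png

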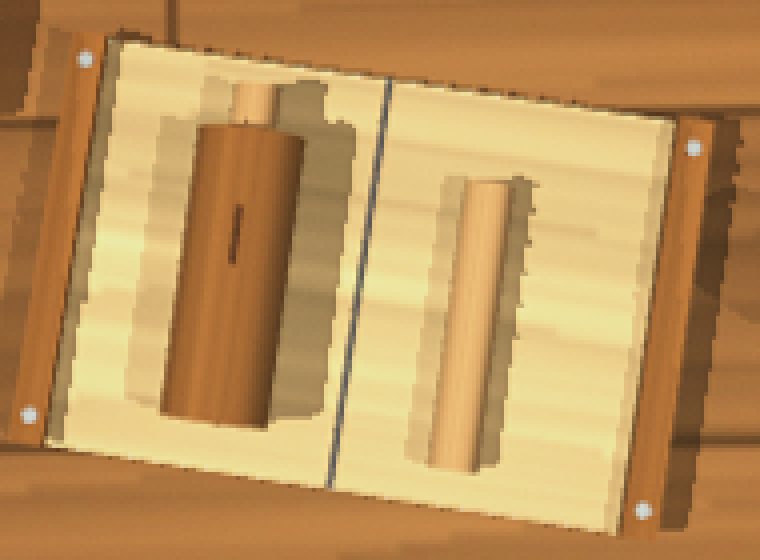

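The crop confirms the brown barrel with a pale tenon and a shadow to its right: corners at crop px (200,124), (304,136), (268,427), (161,413). The line runs from (390,80) to (330,487).

```bash
cat >>m.py <<'E'
def measure(c):
    m,h,roi=masks(c)
    H,S,V=[h[...,i].astype(int) for i in range(3)]
    b=((H<=17)&(S>138)&(V<215)&(roi>0)).astype(np.uint8)
    n,l,st,ce=cv2.connectedComponentsWithStats(cv2.morphologyEx(b,cv2.MORPH_CLOSE,np.ones((3,3))))
    i=1+np.argmax(st[1:,4]);k=max(cv2.findContours((l==i).astype(np.uint8),0,1)[0],key=cv2.contourArea)
    box=cv2.boxPoints(cv2.minAreaRect(k))
    P=ray(c,box,.046);e=[P[1]-P[0],P[2]-P[1]];e.sort(key=np.linalg.norm)
    bc=P.mean(0);bd=e[1]*np.sign(e[1][0])
    q=np.argwhere((H>22)&(S<90)&(V<150)&(roi>0))[:,::-1]
    L=ray(c,q,.018)[:,:2];vx,vy,x0,y0=cv2.fitLine(L.astype(np.float32),cv2.DIST_HUBER,0,.001,.001).ravel()
    ld=np.array([vx,vy])*np.sign(vx);n_=np.array([-ld[1],ld[0]])
    s=(L-[x0,y0])@ld;mid=np.array([x0,y0])+ld*(s.min()+s.max())/2
    print("blank",bc.round(4),"size",[np.linalg.norm(x).round(4) for x in e],"yaw",np.degrees(np.arctan2(bd[1],bd[0])).round(2))
    print("line mid",mid.round(4),"len",np.ptp(s).round(3),"yaw",np.degrees(np.arctan2(*ld[::-1])).round(2),"dir",ld.round(3),"n",n_.round(3))
    print("blank in line x,y",((bc[:2]-mid)@ld).round(4),((bc[:2]-mid)@n_).round(4))
E
python3 - <<'E'
import pickle,cv2
from m import *
from scipy.spatial.transform import Rotation as R
c=pickle.load(open("d.pkl","rb"))["top"]
measure(c)
print("screws z.03",ray(c,[[286.3,184.8],[438.3,207],[272.3,273.8],[425.8,297.8]],.03).round(3).tolist())
print(R.from_rotvec([-3.69374623e-01,-3.11975436e+00,2.58244003e-03]).as_matrix().round(3))
E
```

```text
blank [0.5282 0.0598 0.046 ] size [np.float64(0.0562), np.float64(0.1752)] yaw -8.28
line mid [ 0.5422 -0.0097] len 0.151 yaw -9.75 dir [ 0.986 -0.169] n [0.169 0.986]
blank in line x,y -0.0256 0.0662
screws z.03 [[0.633, 0.138, 0.03], [0.58, -0.18, 0.03], [0.445, 0.168, 0.03], [0.393, -0.149, 0.03]]
[[-0.972  0.234 -0.   ]
 [ 0.234  0.972 -0.002]
 [-0.    -0.002 -1.   ]]
```

drive_tool([
  [0.7, -1, -0.2, 0, 0, 1],
  [0.7, -1, -0.2, 0, 0, 0],
  [0.7, -1, -0.2, 0, 0, 0],
  [0.7, -1, -0.2, 0, 0, 0],
  [0.7, -1, -0.2, 0, 0, 0],
  [0.7, -1, -0.2, 0, 0, 0],
  [0.7, -1, -0.2, 0, 0, 0],
  [0.7, -1, -0.2, 0, 0, 0],
  [0.7, -1, -0.2, 0, 0, 0],
  [0.7, -1, -0.2, 0, 0, 0],
  [0.7, -1, -0.2, 0, 0, 0],
  [0.7, -1, -0.2, 0, 0, 0],
  [0.7, -1, -0.2, 0, 0, 0],
  [0.7, -1, -0.2, 0, 0, 0],
  [0.7, -1, -0.2, 0, 0, 0],
  [0.7, -1, -0.2, 0, 0, 0],
  [0.7, -1, -0.2, 0, 0, 0],
  [0.7, -1, -0.2, 0, 0, 0],
  [0.7, -1, -0.2, 0, 0, 0],
  [0.7, -1, -0.2, 0, 0, 0],
], hand=-1, squeeze=20)

```text
t: 1.77
tcp_pos: [0.4264, 0.2066, 0.1509]
tcp_rot: [-0.26, -3.13, 0.0]
force: [2.0, 0.1, 0.3]
gripper_width: 0.002
gripper_force: 0.0
```

drive_tool([
  [0.65, -0.96, 0, 0, 0, 0],
  [0.65, -0.96, 0, 0, 0, 0],
  [0.65, -0.96, 0, 0, 0, 0],
  [0.65, -0.96, 0, 0, 0, 0],
  [0.65, -0.96, 0, 0, 0, 0],
  [0.65, -0.96, 0, 0, 0, 0],
  [0.65, -0.96, -0.4, 0, 0, 0],
  [0, 0, -0.8, 0, 0, 0],
  [0, 0, -0.8, 0, 0, 0],
  [0, 0, -0.8, 0, 0, 0],
  [0, 0, -0.3, 0, 0, 0],
  [0, 0, 0, 0, 0, 0],
  [0, 0, 0, 0, 0, 0],
])

```text
t: 2.85
tcp_pos: [0.5169, 0.0735, 0.0893]
tcp_rot: [-0.26, -3.13, 0.0]
force: [0.1, -1.1, -0.2]
gripper_width: -0.002
gripper_force: 0.0
```

```bash
python3 - <<'E'
from rig import robot
import cv2,numpy as np
s=robot.state();print(s["t"],s["tcp_pos"].round(4) if hasattr(s["tcp_pos"],"round") else s["tcp_pos"],s["force"])
a=[robot.read_camera(n)["pixels"] for n in("scene","wrist")]
cv2.imwrite("pics/p2.png",np.hstack([cv2.resize(a[0][130:350,200:440],(400,366)),cv2.resize(a[1],(400,366))]))
E
```

```text
2.85 [0.5169 0.0735 0.0893] [ 0.12012798 -1.11127529 -0.156108  ]
```

View pics/p2.png

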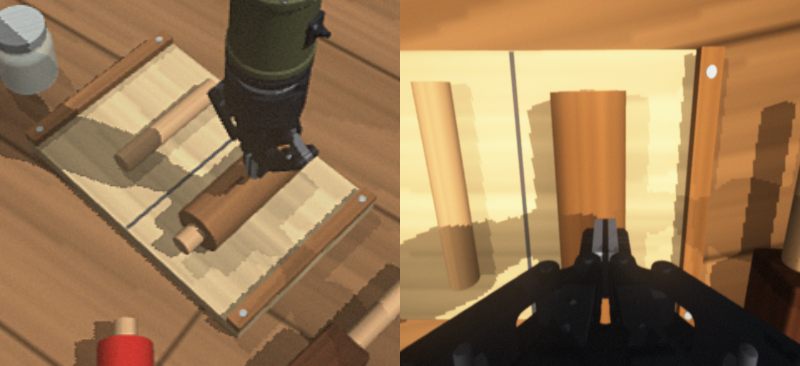

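The tips are above the blank, slightly to its far (+y) side, with the line and dowel clear of them. Now lowering gently.

drive_tool([
  [0, 0, -0.4, 0, 0, 0],
  [0, 0, -0.3, 0, 0, 0],
  [0, 0, -0.1, 0, 0, 0],
  [0, 0, 0, 0, 0, 0],
  [0, 0, 0, 0, 0, 0],
])

```text
t: 3.37
tcp_pos: [0.5171, 0.0739, 0.0735]
tcp_rot: [0.259, 3.13, 0.001]
force: [-0.3, 0.6, 3.6]
gripper_width: 0.006
gripper_force: 2.0
```

drive_tool([
  [0, 0, -0.05, 0, 0, 0],
  [-0.02, -0.12, 0, 0, 0, 0],
  [-0.04, -0.25, 0, 0, 0, 0],
  [-0.04, -0.25, 0, 0, 0, 0],
  [-0.04, -0.25, 0, 0, 0, 0],
  [-0.04, -0.25, 0, 0, 0, 0],
  [-0.04, -0.25, 0, 0, 0, 0],
])

```text
t: 3.95
tcp_pos: [0.5131, 0.0464, 0.0738]
tcp_rot: [0.259, 3.129, 0.001]
force: [-2.6, 0.2, 17.1]
gripper_width: -0.001
gripper_force: 8.6
```

drive_tool([
  [-0.04, -0.25, 0, 0, 0, 0],
  [-0.02, -0.12, 0, 0, 0, 0],
  [0, 0, 0, 0, 0, 0],
  [0, 0, 0, 0, 0, 0],
])

```text
t: 4.28
tcp_pos: [0.5119, 0.0382, 0.0737]
tcp_rot: [0.261, 3.129, -0.0]
force: [-2.8, -0.6, 17.0]
gripper_width: -0.0
gripper_force: 8.4
```

```bash
cat >look.py <<'E'
import sys
from rig import robot
import cv2,numpy as np
a=[robot.read_camera(n)["pixels"] for n in("scene","wrist")]
cv2.imwrite(f"pics/{sys.argv[1]}.png",np.hstack([cv2.resize(a[0][130:350,200:440],(400,366)),cv2.resize(a[1],(400,366))]))
E
python3 look.py p3
```

```text
(no output)
```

View pics/p3.png

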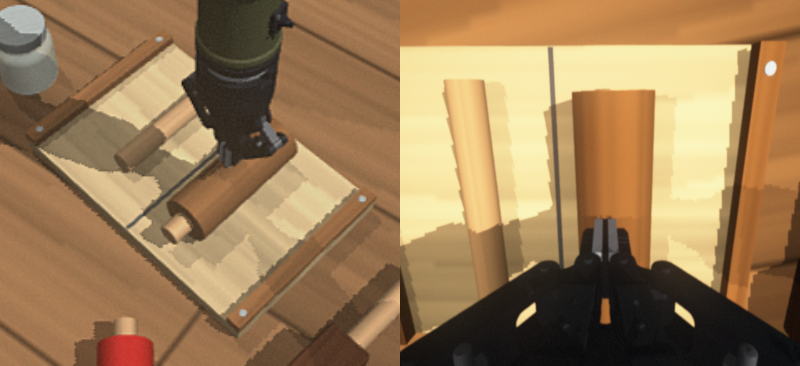

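The blank rolled about 18 mm toward the line (now at wrist px 613, line at 553), and the dowel has not moved. Re-placing the tip for a second stroke.

drive_tool([
  [0, 0, 0.75, 0, 0, 0],
  [0.15, 0.9, 0, 0, 0, 0],
  [0, 0, 0, 0, 0, 0],
  [0, 0, -0.4, 0, 0, 0],
  [0, 0, -0.3, 0, 0, 0],
  [0, 0, -0.05, 0, 0, 0],
  [0, 0, 0, 0, 0, 0],
  [-0.02, -0.12, 0, 0, 0, 0],
  [-0.04, -0.25, 0, 0, 0, 0],
  [-0.04, -0.25, 0, 0, 0, 0],
  [-0.04, -0.25, 0, 0, 0, 0],
  [-0.04, -0.25, 0, 0, 0, 0],
  [-0.04, -0.25, 0, 0, 0, 0],
  [-0.04, -0.25, 0, 0, 0, 0],
  [-0.02, -0.12, 0, 0, 0, 0],
  [0, 0, 0, 0, 0, 0],
  [0, 0, 0, 0, 0, 0],
])

```text
t: 5.8
tcp_pos: [0.5089, 0.0199, 0.0735]
tcp_rot: [0.263, 3.129, -0.003]
force: [-3.9, -1.7, 25.6]
gripper_width: 0.001
gripper_force: 12.5
```

```bash
python3 look.py p4
```

```text
(no output)
```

View pics/p4.png

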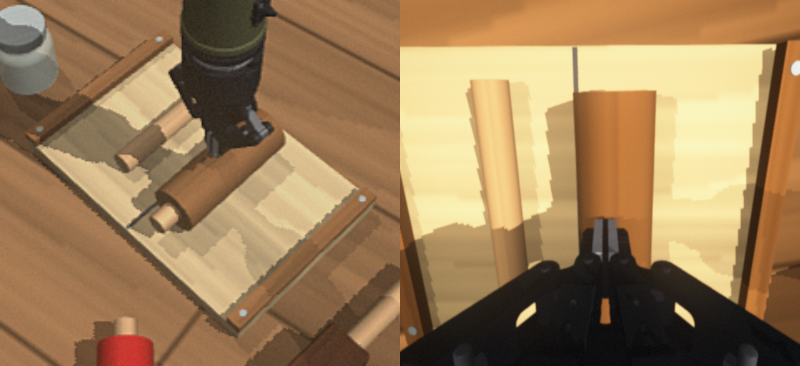

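Another 18 mm or so: the line at px 575 is now at the barrel's left edge. Third stroke.

drive_tool([
  [0, 0, 0.75, 0, 0, 0],
  [0.15, 0.9, 0, 0, 0, 0],
  [0, 0, 0, 0, 0, 0],
  [0, 0, -0.4, 0, 0, 0],
  [0, 0, -0.3, 0, 0, 0],
  [0, 0, 0, 0, 0, 0],
  [0, 0, 0, 0, 0, 0],
  [-0.02, -0.12, 0, 0, 0, 0],
  [-0.04, -0.25, 0, 0, 0, 0],
  [-0.04, -0.25, 0, 0, 0, 0],
  [-0.04, -0.25, 0, 0, 0, 0],
  [-0.04, -0.25, 0, 0, 0, 0],
  [-0.04, -0.25, 0, 0, 0, 0],
  [-0.04, -0.25, 0, 0, 0, 0],
  [-0.02, -0.12, 0, 0, 0, 0],
  [0, 0, 0, 0, 0, 0],
  [0, 0, 0, 0, 0, 0],
])

```text
t: 7.32
tcp_pos: [0.5059, 0.0027, 0.0735]
tcp_rot: [0.263, 3.13, -0.003]
force: [-1.8, -1.2, 16.5]
gripper_width: 0.001
gripper_force: 9.1
```

drive_tool([
  [0, 0, 0.5, 0, 0, 0],
  [0, 0, 0.5, 0, 0, 0],
  [0, 0, 1, 0, 0, 0],
  [-0.6, 0.1, 1, 0, 0, 0],
  [-1, 0.2, 1, 0, 0, 0],
  [-0.4, 0.1, 0, 0, 0, 0],
  [0, 0, 0, 0, 0, 0],
  [0, 0, 0, 0, 0, 0],
])

```text
t: 7.98
tcp_pos: [0.4657, 0.0122, 0.1524]
tcp_rot: [-0.261, -3.129, 0.001]
force: [0.4, -0.0, -0.3]
gripper_width: -0.002
gripper_force: 0.0
```

```bash
python3 - <<'E'
from rig import robot
import cv2,numpy as np
s=robot.state();print(s["t"],s["tcp_pos"])
w=robot.read_camera("wrist");t=robot.read_camera("top")
import pickle;pickle.dump((w,t),open("w.pkl","wb"))
cv2.imwrite("pics/p5.png",w["pixels"])
E
```

```text
7.9833 [0.46571224 0.01216828 0.15243033]
```

View pics/p5.png

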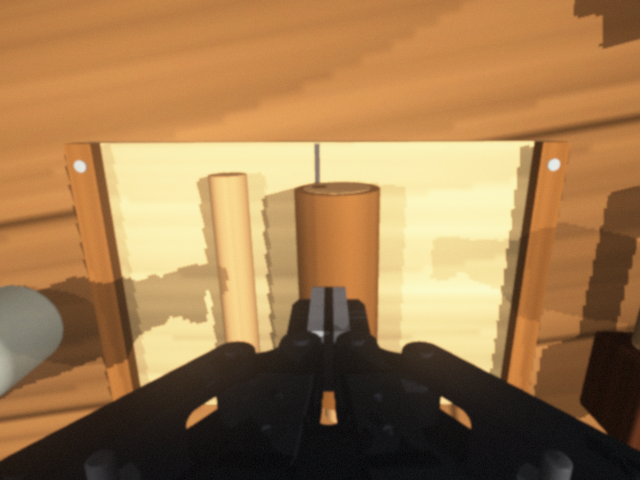

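```bash
python3 - <<'E'
import pickle,numpy as np,cv2
from m import *
w,t=pickle.load(open("w.pkl","rb"))
print("line",ray(w,[[317,145],[318,182]],.018).round(4).tolist())
h=cv2.cvtColor(w["pixels"],cv2.COLOR_BGR2HSV)
n=np.array([.165,.986]);ld=np.array([.986,-.165]);mid=np.array([.513,-.005])
for r in (215,235,255,275):
    m=(h[r,260:420,2]<215)&(h[r,260:420,1]>135)
    x=260+np.flatnonzero(m);x=x[(x>285)&(x<395)]
    p=ray(w,[[(x.min()+x.max())/2,r]],.046)[0]
    print(r,x.min(),x.max(),p.round(4),"y in line",((p[:2]-mid)@n).round(4))
for q in ray(w,[[317,145],[318,182]],.018): print("line chk",((q[:2]-mid)@n).round(4))
print("screws",ray(w,[[80,166],[554,164]],.03).round(3).tolist())
E
```

```text
line [[0.4078, 0.0147, 0.018], [0.4335, 0.011, 0.018]]
215 296 378 [0.4533 0.0211 0.046 ] y in line 0.0159
235 296 378 [0.467  0.0189 0.046 ] y in line 0.016
255 297 378 [0.4811 0.017  0.046 ] y in line 0.0165
275 298 377 [0.4956 0.0147 0.046 ] y in line 0.0166
line chk 0.0021
line chk 0.0026
screws [[0.395, -0.147, 0.03], [0.446, 0.172, 0.03]]
```

About 14 mm remain, in agreement with 66 − 3×18 from the strokes. The last stroke is 27-28 mm of fingertip travel.

drive_tool([
  [1, 0.2, 0, 0, 0, 0],
  [1, 0.2, 0, 0, 0, 0],
  [0.1, 0.05, -1, 0, 0, 0],
  [0, 0, -1, 0, 0, 0],
  [0, 0, -1, 0, 0, 0],
  [0, 0, 0, 0, 0, 0],
  [0, 0, -0.5, 0, 0, 0],
  [0, 0, -0.3, 0, 0, 0],
  [0, 0, -0.1, 0, 0, 0],
  [0, 0, -0.05, 0, 0, 0],
  [0, 0, 0, 0, 0, 0],
  [0, 0, 0, 0, 0, 0],
])

```text
t: 9.08
tcp_pos: [0.5086, 0.0219, 0.0748]
tcp_rot: [0.26, 3.13, 0.0]
force: [0.5, -0.4, -0.2]
gripper_width: -0.002
gripper_force: 0.0
```

drive_tool([
  [0, 0, -0.1, 0, 0, 0],
  [0, 0, -0.05, 0, 0, 0],
  [0, 0, 0, 0, 0, 0],
])

```text
t: 9.33
tcp_pos: [0.509, 0.0232, 0.0732]
tcp_rot: [0.259, 3.128, 0.003]
force: [-2.8, 2.0, 16.3]
gripper_width: 0.002
gripper_force: 8.1
```

drive_tool([
  [-0.02, -0.12, 0, 0, 0, 0],
  [-0.04, -0.25, 0, 0, 0, 0],
  [-0.04, -0.25, 0, 0, 0, 0],
  [-0.04, -0.25, 0, 0, 0, 0],
  [-0.04, -0.25, 0, 0, 0, 0],
  [-0.04, -0.25, 0, 0, 0, 0],
  [0, 0, 0, 0, 0, 0],
  [0, 0, 0, 0, 0, 0],
])

```text
t: 10.0
tcp_pos: [0.5048, -0.0057, 0.0738]
tcp_rot: [0.261, 3.127, -0.0]
force: [-3.2, 0.0, 21.6]
gripper_width: -0.003
gripper_force: 11.0
```

drive_tool([
  [0, 0, 0.5, 0, 0, 0],
  [0, 0, 0.5, 0, 0, 0],
  [0, 0, 1, 0, 0, 0],
  [-0.6, 0.1, 1, 0, 0, 0],
  [-1, 0.2, 1, 0, 0, 0],
  [-0.4, 0.1, 0, 0, 0, 0],
  [0, 0, 0, 0, 0, 0],
  [0, 0, 0, 0, 0, 0],
])

```text
t: 10.67
tcp_pos: [0.464, 0.0024, 0.1513]
tcp_rot: [0.26, 3.13, -0.0]
force: [-0.5, 0.6, 0.1]
gripper_width: -0.001
gripper_force: 0.0
```

```bash
python3 - <<'E'
from rig import robot
import cv2,numpy as np
s=robot.state();print(s["t"],s["tcp_pos"])
w=robot.read_camera("wrist")
import pickle;pickle.dump(w,open("w2.pkl","wb"))
cv2.imwrite("pics/p6.png",w["pixels"])
E
```

```text
10.6667 [0.46399856 0.00243411 0.15130356]
```

View pics/p6.png

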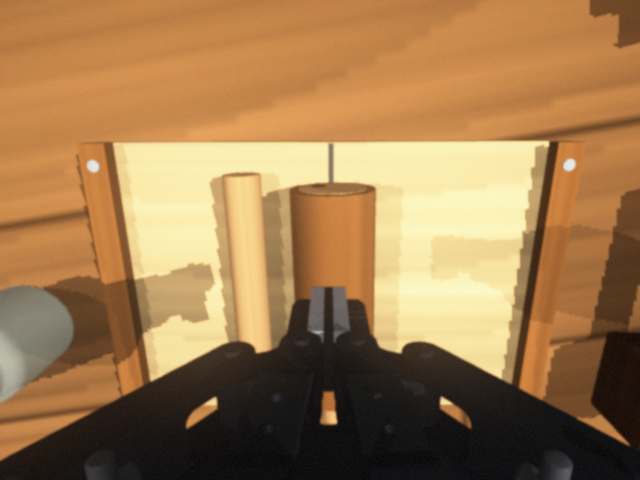

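The line (px 331) runs into the barrel's middle (edges 293-375, so 334), and the dowel still lies apart. One numeric check follows, then hand-in.

```bash
python3 - <<'E'
import pickle,numpy as np,cv2
from m import *
w=pickle.load(open("w2.pkl","rb"))
h=cv2.cvtColor(w["pixels"],cv2.COLOR_BGR2HSV)
n=np.array([.165,.986]);mid=np.array([.513,-.005])
for r in (215,245,275):
    m=(h[r,260:420,2]<215)&(h[r,260:420,1]>135)
    x=260+np.flatnonzero(m);x=x[(x>282)&(x<390)]
    p=ray(w,[[(x.min()+x.max())/2,r]],.046)[0]
    print(r,x.min(),x.max(),p.round(4),((p[:2]-mid)@n).round(4))
for q in ray(w,[[331,145],[331,182]],.018): print("line",q.round(4),((q[:2]-mid)@n).round(4))
e=ray(w,[[333,184]],.074)[0];print("far end top x in line",((e[:2]-mid)@[.986,-.165]).round(4))
E
```

```text
215 291 374 [0.451  0.0085 0.046 ] 0.0031
245 292 374 [0.4716 0.0055 0.046 ] 0.0035
275 294 373 [0.4932 0.0024 0.046 ] 0.004
line [0.4079 0.0147 0.018 ] 0.0021
line [0.4334 0.0106 0.018 ] 0.0022
far end top x in line -0.0881
```

```bash
python3 -c "
from rig import robot
print(robot.sign_off())"
```

```text
the job is handed in; nothing more can be done
None
```

The thick blank was rolled onto the line in four fingertip strokes on its top; before hand-in it measured about 2 mm off the line, 13 mm off its middle lengthwise and 1° out of line, and the hand-in gave no verdict.

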